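# Fit the temperature logger to the dry block for its check

### The arm

A 6-joint arm with a two-finger parallel gripper is mounted at the origin on a cart in front of the work surface, level with it; the furniture and walls round the work are solid. World frame = base frame: x ahead of the robot, y to its left, z up, the work surface at z = 0. Lengths are in m, angles in rad, forces in N, time in s.
With the tool pointing down it reaches from about 0.35 to 0.775 m from the base axis. Payload 5.5 kg.
Tool frame: the origin (TCP) lies at the very end of the fingers, on their centre line; the grasp point (between the pads) lies 19 mm behind it; z points along the fingers, y is the line along which they close (so a half turn about z gives the same grasp; the last joint's range is limited). The gripper opens to 85 mm and grips with 20 to 120 N. Pads are 22 mm wide; open, the fingers measure 114 mm over their backs; the gripper's body (76 mm by 85 mm) begins 54 mm behind the grasp point. The pads swing forward as they close: fully open they stand 13 mm farther back than shut.
Start: joints at [1.117, 0.313, 0.046, 1.304, 0, 1.431], TCP at [0.178, 0.547, 0.209] pointing down, gripper open.
Joint ranges: [-2.76, 2.76], [-0.86, 1.69], [-1.03, 1.26], [-2.2, 2.34], [-1.47, 1.5], [-3.14, 3.14]. Speed limits (rad/s): [2.57, 2.57, 3.14, 3.14, 3.14, 3.14].

### API

Orientations are given as a unit quaternion [w, x, y, z].
In Python, from workcell import env, cams, ticket, spotter gives the robot as it stands.
- The arm moves only by the tool jog_arm, never from a script. Its argument "increments" is a list that holds one entry, the list of rows, each a list of 7 numbers: the shift along the tool's x, y, z in units of 0.25 m (1.0 is 0.25 m), then the turn, a rotation vector about the tool's x, y, z in units of 180 degrees (1.0 is 180 degrees), then the closure in counts, from 0 (fully open) to 255 (shut). A call has 1 to 20 rows; each row shifts and turns the commanded pose from where the row before left it, along the tool's axes as they then stand; what a row does not reach is not made up. A row lasts 1/10 s, in which the tool goes at most 50 mm and 8.59 degrees, less where a joint would pass 70% of its speed; a pose out of reach is approached as far as the arm can. A call with a number of a shift or a turn outside -1 to 1 is refused whole. A call with a gripper value outside its range is refused whole. The fingers move at their own pace and stop on an object; "force" is the grip in N (left out, the last holds). Time passes only in rows, so rows that do not move let the fingers close. It gives the time, the measured TCP pose, the force, the opening and the grip force at its end, in the units of the state.
- env.get_state(): the state, without advancing time (a new reading comes with each control period).
- cams.read_camera(name): name is "side" or "top"; returns a dict with "pixels" (400x640x3 uint8, red, green, blue), "fx", "fy", "cx", "cy" (pixels), "xyz" and "attitude" of the camera in the world. Camera axes: x right, y down, z forward; pixel columns grow to the right and rows downward; lengths in m; the calibration is good to about 2 mm. A picture is of the moment at which its call begins. There is no depth.
- ticket.hand_in(): hands the job in; it is judged then, once.
Trained networks look in the newest picture that a camera, given by its name, has taken for a name from the list of things; names that differ only in an ending like _2 or _b are one class to them, and where a whole thing is asked for, a point or a joint stands for the part that bears it (a point fixed in the world has none). Each returns a list of dicts, best first, with "conf" (0 to 1); they miss things now and then, are a little off and sometimes report something else, mostly with a low value. They report only what shows in the picture. A call takes as long as a camera call.
- spotter.find_in(target, camera): "uv" ([column, row] in pixels, amid what is visible of it).
- spotter.cut_out(target, camera): "region" (400x640 bool, what is visible of it) and "uv" ([column, row] in pixels, amid what is visible of it).
- spotter.landmark_of(target, camera): "uv" ([column, row] in pixels: a listed point, or the origin of a listed thing).
The state is a dict: "clock": time; "joint_pos": joint angles; "qvel": joint speeds; "tau": joint torques, N m; "tcp_pos": TCP position; "orientation": TCP orientation; "wrist_force": force on the tool from outside, world axes, zero at the start; "ft_torque": the same for the moment, N m; "finger_gap": finger opening in m; "grip_force": force on a finger pad.
Only numpy, scipy, OpenCV 4.12 (cv2) and the standard library are available. Lean on these libraries where they do the work, as an engineer would, in place of code of your own. Each camera call takes 0.05 s, during which the arm holds its last target. There are 200 camera calls.

### The job

Get the dry block heater ready for its temperature check: lay the insulating cover flat on the aluminium block, down over both locating pins, and let go of it. Then take the slimmer of the two steel loggers from the tube rack, lower it gently through the hole in the cover and fully home in the probe well, so that its collar sits on the cover. Leave the stouter logger in the rack.

Things in the scene. Friction and masses are not known exactly. Their poses are not given: they have to be found in the camera images.
- dry_block: white bench-top dry block heater, fixed, on the steel worktop (2 mm higher than the black table); housing 220 mm (x) by 160 mm (y), deck 80 mm high, sloping console with display towards its -x side. In its deck sits an aluminium block, top face 56 mm (x) by 116 mm (y), 84 mm above its foot, with three wells in a row along y. Origin: at its foot, under the centre of the aluminium block; z up
- cover_seat (a point): centre of the aluminium block's top face (84 mm above the heater's foot), axes as dry_block. Two upright steel locating pins, 6 mm thick, 12 mm high, with tapered tips, stand on the face at x = +10 mm, y = +42 mm and x = +10 mm, y = -42 mm from here. When seated the cover's origin lies here, its axes along these (1.5 mm of play each way); turned end for end it does not fit the pins
- probe_well (a point): mouth (at the block's top face) of the narrow probe well, 24 mm in +y from cover_seat on the face's centre line; 10.5 mm bore, edge hardly broken (the lead-in is on the stem), 52 mm deep, upright. The two other wells (17 mm) are tube wells, which the cover hides
- cover: white flat insulating plate, rigid, loose, starts flat on the black table right side up; 46 mm (x) by 104 mm (y) by 8 mm thick, about 70 g. Holes right through: one of 14 mm at x = 0, y = +24 mm (for the probe) and two of 9 mm at x = +10 mm, y = +42 and -42 mm (for the pins). Origin: centre of its underside; z up. Pinch it across its 46 mm width at the middle of its length
- slim_logger: the slimmer stainless temperature logger, loose, stands upright in an end place of the tube rack, 132 mm long, about 0.11 kg: stem 8 mm thick from the tip to 55 mm its last 4 mm tapering to 3 mm across at the tip, collar 26 mm across from 55 to 60 mm, round upper part 18 mm thick from 60 to 132 mm. Origin: tip of the stem; z up along the axis. Its collar rests on the rack's top plate
- slim_grip (a point): point on the slim logger's axis 100 mm above its tip, halfway up its 18 mm thick upper part; grip it here
- stout_logger: the stouter stainless logger, loose, in the other end place of the rack: stem 14 mm thick to 55 mm, collar 30 mm across to 60 mm, upper part 26 mm thick to 116 mm. Too thick for the probe well. Origin: tip of the stem; z up
- rack: tube rack of three plates, fixed on the black table, 48 mm (x) by 156 mm (y), top plate 61 mm high, a row of six square holes of 18 mm along y; the loggers hang in the end holes at y = +66 and -66 mm, a capped sample tube (19 mm cap, to 112 mm high) stands in the hole at y = +13 mm. Origin: centre of its underside

How it is judged:
By the outcome, as a careful person would: the job done as asked, in the order asked, and still so for the second after the job is handed in, with the robot touching nothing.
It also fails if it takes over 64 s, if anything falls off the work surface, if the arm or the gripper's body presses on something with over 40 N, if the wrist force passes 120 N, or if a joint passes its speed limit or range.

## Working session

There is one attempt and no reset: what is moved stays moved. The work goes in short steps, Python scripts to look and compute and a tool call to move; the robot and the scene stay as the last step left them, time stands still between calls to the robot, and variables do not carry over. Pictures are saved under pics/ and viewed, at most 10 in all, crops included, and the job is handed in when it is done.

Besides the shell and the picture viewer there is one more tool, called after "Call:" by a JSON object that holds its "api" and its "payload". jog_arm: Moves the arm, as the interface text tells. Shifts and turns lie within -1 to 1; 1 stands for 0.25 m of shift or 180 degrees of turn. Its arguments: {"type":"object","properties":{"increments":{"type":"array"},"force":{"type":"number"}},"required":["increments"]}

```bash
mkdir -p pics; ls
cat > h.py <<'E'
from workcell import env, cams, ticket, spotter
import numpy as np, cv2
from scipy.spatial.transform import Rotation as R
def rot(a):
    a=np.array(a,float)
    return a if a.shape==(3,3) else R.from_quat(a[[1,2,3,0]]).as_matrix()
def cam(n):
    return cams.read_camera(n)
def ray(c,uv):
    d=rot(c['attitude'])@np.array([(uv[0]-c['cx'])/c['fx'],(uv[1]-c['cy'])/c['fy'],1])
    return np.array(c['xyz'],float),d/np.linalg.norm(d)
def tri(c1,u1,c2,u2):
    A=np.zeros((3,3));b=np.zeros(3);rs=[ray(c1,u1),ray(c2,u2)]
    for o,d in rs:
        P=np.eye(3)-np.outer(d,d);A+=P;b+=P@o
    p=np.linalg.solve(A,b)
    return p,[np.linalg.norm((np.eye(3)-np.outer(d,d))@(p-o))for o,d in rs]
def plane(c,uv,z):
    o,d=ray(c,uv);return o+d*(z-o[2])/d[2]
def proj(c,p):
    q=rot(c['attitude']).T@(np.array(p)-np.array(c['xyz']))
    return np.array([c['cx']+c['fx']*q[0]/q[2],c['cy']+c['fy']*q[1]/q[2]])
E
cat > m.py <<'E'
from h import *
np.set_printoptions(precision=4,suppress=True)
C={n:cam(n) for n in('side','top')}
for n,c in C.items():
    cv2.imwrite(f'pics/{n}0.png',c['pixels'][:,:,::-1]); print(n,c['xyz'],c['attitude'],c['fx'],c['cx'],c['cy'])
for t in['dry_block','cover_seat','probe_well','cover','slim_logger','slim_grip','stout_logger','rack']:
    L={n:spotter.landmark_of(t,n)[:2] for n in C}
    for n in C: print(t,n,[(np.round(l['uv'],1),round(l['conf'],2)) for l in L[n]])
    if all(L.values()): print('   ',*tri(C['side'],L['side'][0]['uv'],C['top'],L['top'][0]['uv']))
s=env.get_state();print(s['clock'],s['tcp_pos'],s['orientation'],s['finger_gap'])
E
python3 m.py
```

```text
pics
side [0.541  0.7974 0.8176] [-0.0042  0.0155  0.9078 -0.4192] 470.9414609927456 327.0698288442303 196.26688653124504
top [ 0.3742 -0.085   1.0895] [-0.0517  0.7062 -0.7042  0.0515] 361.0894909131611 315.5638859504531 199.61269799011703
dry_block side [(array([313.3, 310.9]), 0.68)]
dry_block top [(array([219.4, 195.7]), 0.91)]
    [0.5504 0.208  0.0026] [np.float64(0.0049884752918533904), np.float64(0.004988475291853352)]
cover_seat side [(array([311.2, 282.5]), 0.59), (array([311.6, 297.6]), 0.42)]
cover_seat top [(array([213.2, 187.4]), 0.71), (array([341.7, 215.7]), 0.62)]
    [0.5562 0.2033 0.0898] [np.float64(0.0010165144130809495), np.float64(0.0010165144130807806)]
probe_well side [(array([309.5, 295.9]), 0.95)]
probe_well top [(array([208.6, 185. ]), 0.76)]
    [0.5631 0.2219 0.073 ] [np.float64(0.002042320607795988), np.float64(0.0020423206077959536)]
cover side [(array([339.7, 169.7]), 0.6)]
cover top [(array([382. , 221.7]), 0.87)]
    [ 0.4714 -0.2875 -0.0081] [np.float64(0.0030974773925764574), np.float64(0.0030974773925765975)]
slim_logger side [(array([339.5, 165.7]), 0.4)]
slim_logger top [(array([344.4, 219.4]), 0.52)]
    [ 0.474  -0.1655  0.0964] [np.float64(0.0086533661909318), np.float64(0.00865336619093183)]
slim_grip side [(array([342.3, 163.6]), 0.7)]
slim_grip top [(array([343.8, 214.6]), 0.42)]
    [ 0.4767 -0.1617  0.1076] [np.float64(0.0008529464871405788), np.float64(0.0008529464871405655)]
stout_logger side [(array([329.4, 229.9]), 0.75), (array([313.4, 295.6]), 0.26)]
stout_logger top [(array([297.9, 207.9]), 0.42)]
    [ 0.5111 -0.0313  0.0016] [np.float64(0.002341172436644954), np.float64(0.002341172436644826)]
rack side [(array([339.2, 214.5]), 0.89)]
rack top [(array([322.1, 215.2]), 0.77)]
    [ 0.4868 -0.1045 -0.0142] [np.float64(0.001542485777145491), np.float64(0.0015424857771454605)]
0.9 [0.1775 0.547  0.2094] [0.     0.1562 0.9877 0.0001] 0.08538271418559319
```

```bash
cd pics; python3 -c "
import cv2
a=cv2.imread('side0.png');b=cv2.imread('top0.png')
cv2.imwrite('s1.png',cv2.resize(a[120:340,230:430],None,fx=2.7,fy=2.7,interpolation=cv2.INTER_CUBIC))
cv2.imwrite('t1.png',cv2.resize(b[130:280,160:430],None,fx=2.9,fy=2.9,interpolation=cv2.INTER_CUBIC))"
```

```text
(no output)
```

View pics/s1.png

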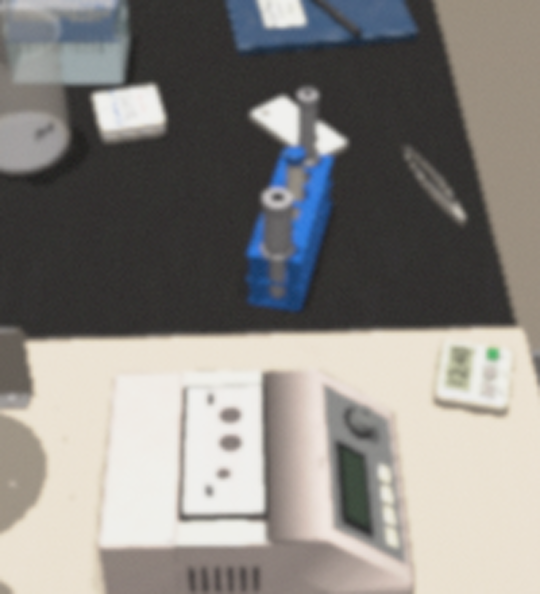

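View pics/t1.png

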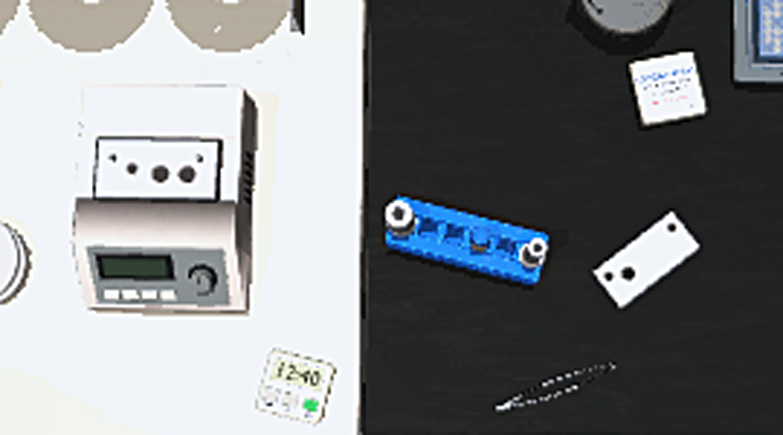

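The side view shows the block with pins at about (308,267) and (307,302) and the probe well at (313,295). The rack has the slim logger at the far end (344,155). The top view shows the cover turned about +37°, with holes at (370,225), (376.5,224) and (392,209). The slim logger is at about (344,216) and the stout one at (298,205).

```bash
cat > m2.py <<'E'
from h import *
from scipy.optimize import least_squares
np.set_printoptions(precision=4,suppress=True)
def blob(img,uv,r=4):
    g=img[:,:,:3].astype(float).mean(2)
    uv=np.array(uv,float)
    for _ in range(4):
        u0,v0=np.round(uv).astype(int)
        p=g[v0-r:v0+r+1,u0-r:u0+r+1]
        bg=np.percentile(p,70); w=np.clip(bg-p-12,0,None)
        Y,X=np.mgrid[v0-r:v0+r+1,u0-r:u0+r+1]
        w=w*(np.hypot(X-uv[0],Y-uv[1])<r)
        uv=np.array([(w*X).sum(),(w*Y).sum()])/w.sum()
    return uv
def fit(cs,obs,pts,p0):
    def res(p):
        c,s=np.cos(p[2]),np.sin(p[2]);z=p[3]if len(p)>3 else 0
        o=[]
        for c_,ob in zip(cs,obs):
            for k,u in ob.items():
                q=pts[k];w=[p[0]+c*q[0]-s*q[1],p[1]+s*q[0]+c*q[1],q[2]+z]
                o+=list(proj(c_,w)-u)
        return o
    return least_squares(res,p0,loss='soft_l1')
E
cat > a.py <<'E'
from m2 import *
S=cam('side');T=cam('top')
f=lambda o,s,d:{k:np.array(v)/s+o for k,v in d.items()}
t=f([160,130],2.9,dict(pw=(131,168),w1=(160,173),w2=(188,173)))
s=f([230,120],2.7,dict(pw=(223,473),w1=(230,443),w2=(230,415)))
ct=f([160,130],2.9,dict(a=(608,276),p=(628,273),b=(672,228)))
t={k:blob(T['pixels'],v,4)for k,v in t.items()}; s={k:blob(S['pixels'],v,4)for k,v in s.items()}
ct={k:blob(T['pixels'],v,3)for k,v in ct.items()}
print(t,s,ct)
for k in t: print(k,*tri(T,t[k],S,s[k]))
# outlines
for n,I,th in(('cover',T,0),('dry_block',T,0)): pass
pts=dict(a=(.01,.042,.008),p=(0,.024,.008),b=(.01,-.042,.008))
r=fit([T],[ct],pts,[.47,-.28,.64]);print('cover',r.x,r.fun)
m=spotter.cut_out('cover','top')
if m:
    M=m[0]['region'].astype(np.uint8);rc=cv2.minAreaRect(np.argwhere(M)[:,::-1].astype(np.float32))
    print(rc,[plane(T,q,.008)for q in cv2.boxPoints(rc)],plane(T,rc[0],.008))
r0=tri(T,t['pw'],S,s['pw'])[0];r2=tri(T,t['w2'],S,s['w2'])[0];print('blockdir',r0-r2)
for t_ in('slim_logger','stout_logger','rack'):
    for n,c in(('top',T),('side',S)):
        m=spotter.cut_out(t_,n)
        if m:
            ii=np.argwhere(m[0]['region'])[:,::-1];print(t_,n,m[0]['conf'],m[0]['uv'],ii.min(0),ii.max(0),cv2.minAreaRect(ii.astype(np.float32)))
E
python3 a.py
```

```text
{'pw': array([205.0717, 187.6938]), 'w1': array([214.841 , 189.5675]), 'w2': array([224.0437, 189.7264])} {'pw': array([312.3214, 294.9523]), 'w1': array([314.8678, 283.526 ]), 'w2': array([314.8446, 273.3248])} {'a': array([369.4405, 224.8454]), 'p': array([376.1613, 223.8917]), 'b': array([391.1687, 208.0207])}
pw [0.5554 0.2283 0.0832] [np.float64(4.380243451667357e-05), np.float64(4.380243451691423e-05)]
w1 [0.5502 0.2004 0.0831] [np.float64(2.671135850694304e-05), np.float64(2.6711358507082167e-05)]
w2 [0.5499 0.1744 0.0831] [np.float64(3.1317677598782536e-05), np.float64(3.131767759876381e-05)]
cover [ 0.4749 -0.2855  0.6537] [-0.0376  0.0215  0.0185 -0.0082  0.0192 -0.0138]
((382.25006103515625, 219.75003051757812), (16.970561981201172, 33.23401641845703), 45.0) [array([ 0.4554, -0.2314,  0.008 ]), array([ 0.5267, -0.3036,  0.008 ]), array([ 0.4903, -0.3388,  0.008 ]), array([ 0.4197, -0.2665,  0.008 ])] [ 0.4728 -0.285   0.008 ]
blockdir [0.0056 0.0539 0.0001]
slim_logger top 0.54 [319.9, 212.2] [294 199] [344 226] ((320.6038513183594, 212.61923217773438), (51.65871047973633, 18.5936279296875), 15.255120277404785)
slim_logger side 0.73 [336.2, 167.1] [324 157] [357 176] ((340.4615478515625, 167.80770874023438), (33.83671188354492, 13.035452842712402), 33.690067291259766)
stout_logger top 0.68 [213.9, 198.8] [185 159] [247 237] ((215.8855438232422, 197.97637939453125), (61.108665466308594, 77.82708740234375), 2.2025980949401855)
stout_logger side 0.54 [332.4, 205.8] [328 190] [338 229] ((333.0, 209.5), (39.0, 10.0), 90.0)
rack top 0.81 [323.2, 214.2] [294 199] [347 227] ((320.88238525390625, 212.4706268310547), (52.872764587402344, 19.402849197387695), 14.03624439239502)
rack side 0.94 [340.5, 204.9] [323 175] [352 234] ((337.44384765625, 205.19337463378906), (23.38907814025879, 59.78929901123047), 16.189205169677734)
```

Call:
{"api": "jog_arm", "payload": {"increments": [[[-0.1575,-0.08,0,0,0,0,0],[-0.1575,-0.08,0,0,0,0,0],[-0.1575,-0.08,0,0,0,0,0],[-0.1575,-0.08,0,0,0,0,0],[-0.1575,-0.08,0,0,0,0,0],[-0.1575,-0.08,0,0,0,0,0],[-0.1575,-0.08,0,0,0,0,0],[-0.1575,-0.08,0,0,0,0,0],[-0.075,-0.18,0,0,0,0,80],[-0.075,-0.18,0,0,0,0,80],[-0.075,-0.18,0,0,0,0,80],[-0.075,-0.18,0,0,0,0,80],[-0.075,-0.18,0,0,0,0,80],[-0.075,-0.18,0,0,0,0,80],[-0.075,-0.18,0,0,0,0,80],[-0.075,-0.18,0,0,0,0,80],[-0.075,-0.18,0,0,0,0,80],[-0.075,-0.18,0,0,0,0,80],[-0.075,-0.18,0,0,0,0,80],[-0.075,-0.18,0,0,0,0,80]]]}}

```text
clock: 3.35
tcp_pos: [0.4749, -0.2877, 0.2095]
orientation: [0.0, 0.156, 0.988, -0.0]
wrist_force: [-0.2, 0.3, 0.2]
finger_gap: 0.0586
grip_force: 0.0
```

Call:
{"api": "jog_arm", "payload": {"increments": [[[0,0,0,0,0,0.0384,80],[0,0,0,0,0,0.0384,80],[0,0,0,0,0,0.0384,80],[0,0,0,0,0,0.0384,80],[0,0,0,0,0,0.0384,80],[0,0,0.1,0,0,0,80],[0,0,0.1,0,0,0,80],[0,0,0,0,0,0,80]]]}}

```text
clock: 4.15
tcp_pos: [0.4732, -0.284, 0.1561]
orientation: [-0.003, 0.443, 0.897, 0.001]
wrist_force: [-0.8, 0.8, -0.2]
finger_gap: 0.0584
grip_force: 0.0
```

```bash
cat > b.py <<'E'
from m2 import *
import copy
S=cam('side');T=cam('top')
S0=copy.copy(S);T0=copy.copy(T)
S0['pixels']=cv2.imread('pics/side0.png')[:,:,::-1];T0['pixels']=cv2.imread('pics/top0.png')[:,:,::-1]
f=lambda o,s,d:{k:np.array(v)/s+o for k,v in d.items()}
t=f([160,130],2.9,dict(pa=(113,158),pb=(200,158),pw=(131,168)))
s=f([230,120],2.7,dict(pa=(209,491),pb=(211,398),pw=(223,473)))
t={k:blob(T0['pixels'],v,3)for k,v in t.items()}; s={k:blob(S0['pixels'],v,3)for k,v in s.items()}
print(t,s)
for k in t: print(k,*tri(T,t[k],S,s[k]))
pts=dict(pa=(.01,.042,.09),pb=(.01,-.042,.09),pw=(0,.024,.086))
for cs,ob in(([T],[t]),([S],[s]),([T,S],[t,s])):
    r=fit(cs,ob,pts,[.55,.2,0.]);print(r.x,r.fun)
r=fit([T,S],[t,s],pts,[.55,.2,0.,0]);print(r.x,r.fun)
for a,b,c in((S,(344,155),'slim'),): pass
cv2.imwrite('pics/b1.png',np.hstack([cv2.resize(T0['pixels'][170:215,180:250,::-1],None,fx=5.6,fy=5.6,interpolation=cv2.INTER_CUBIC),cv2.resize(S0['pixels'][256:316,290:340,::-1],(300,252),interpolation=cv2.INTER_CUBIC)]))
cv2.imwrite('pics/b2.png',np.hstack([cv2.resize(T['pixels'][170:250,290:410,::-1],(480,320),interpolation=cv2.INTER_CUBIC),cv2.resize(S['pixels'][130:210,290:370,::-1],(320,320),interpolation=cv2.INTER_CUBIC)]))
q=env.get_state();print(q['clock'],q['tcp_pos'],q['orientation'],q['finger_gap'],q['wrist_force'],q['joint_pos'])
E
python3 b.py
```

```text
{'pa': array([198.567 , 183.9634]), 'pb': array([228.4928, 184.2808]), 'pw': array([205.0714, 187.6943])} {'pa': array([306.9945, 301.3459]), 'pb': array([307.5575, 267.3342]), 'pw': array([312.2833, 294.9489])}
pa [0.5655 0.2459 0.0871] [np.float64(5.1456376544717996e-05), np.float64(5.1456376544654225e-05)]
pb [0.5646 0.1614 0.0871] [np.float64(0.00015679320396420784), np.float64(0.00015679320396394937)]
pw [0.5555 0.2283 0.0832] [np.float64(6.223027799871983e-06), np.float64(6.223027799858319e-06)]
[ 0.5546  0.2031 -0.0095] [-0.0003 -0.0471 -0.1105 -0.0011  0.1111  0.0493]
[ 0.555   0.2063 -0.0139] [-0.0558  0.007  -0.0068  0.0636  0.0633 -0.065 ]
[ 0.5549  0.205  -0.0126] [-0.653  -0.1916 -0.7697 -0.054  -0.5526 -0.0757  0.0114 -0.5633  0.0005
 -0.432   0.111  -0.6233]
[ 0.5551  0.204  -0.0125 -0.0029] [ 0.0292 -0.0616 -0.1712  0.0702  0.11    0.0422 -0.0348 -0.0494 -0.0504
  0.1403  0.0487 -0.1007]
4.25 [ 0.4748 -0.2853  0.1594] [-0.0005  0.4426  0.8967  0.0002] 0.05837965259148296 [1.1543 0.1526 0.4672] [-0.6861  0.2927 -0.1055  1.1736  0.0001  0.2309]
```

View pics/b1.png

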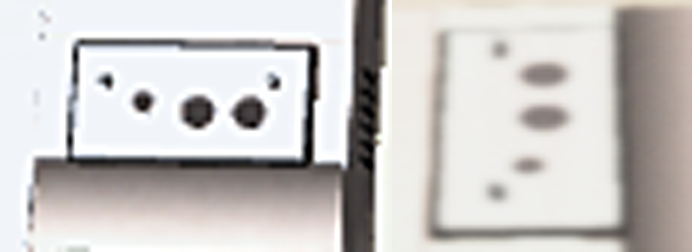

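View pics/b2.png

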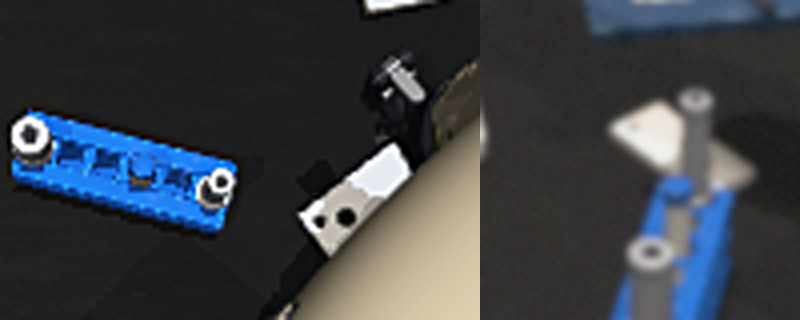

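The block crops show the pins at about (198.6,184) and (228.5,184.3) in top, and the probe well at (205,187.7). The other crop shows the arm over the cover with the fingers straddling its long sides, so I'll go down.

Call:
{"api": "jog_arm", "payload": {"increments": [[[0,0,0.125,0,0,0,80],[0,0,0.125,0,0,0,80],[0,0,0.125,0,0,0,80],[0,0,0.125,0,0,0,80],[0,0,0.04,0,0,0,80],[0,0,0.04,0,0,0,80],[0,0,0.02,0,0,0,80],[0,0,0.01,0,0,0,80],[0,0,0,0,0,0,80]]]}}

```text
clock: 5.15
tcp_pos: [0.4757, -0.286, 0.0076]
orientation: [0.001, 0.443, 0.897, -0.0]
wrist_force: [0.4, 0.2, 0.3]
finger_gap: 0.0586
grip_force: 0.0
```

Call:
{"api": "jog_arm", "payload": {"increments": [[[0,0,0.008,0,0,0,80],[0,0,0.007,0,0,0,80],[0,0,0,0,0,0,80]]]}}

```text
clock: 5.45
tcp_pos: [0.4751, -0.2856, 0.0031]
orientation: [0.0, 0.443, 0.897, 0.0]
wrist_force: [-0.4, 0.5, -0.8]
finger_gap: 0.0586
grip_force: 0.0
```

Call:
{"api": "jog_arm", "payload": {"increments": [[[0,0,0,0,0,0,110],[0,0,0,0,0,0,125],[0,0,0,0,0,0,140],[0,0,0,0,0,0,140],[0,0,0,0,0,0,140]]], "force": 30}}

```text
clock: 5.95
tcp_pos: [0.4751, -0.2856, 0.003]
orientation: [-0.0, 0.443, 0.897, 0.0]
wrist_force: [0.2, -0.8, 0.2]
finger_gap: 0.0386
grip_force: 0.0
```

The fingers closed above the plate because the open pads stand farther back. I'll reopen, go lower and watch the force.

Call:
{"api": "jog_arm", "payload": {"increments": [[[0,0,0,0,0,0,75],[0,0,0,0,0,0,75],[0,0,0,0,0,0,75],[0,0,0.01,0,0,0,75],[0,0,0.008,0,0,0,75],[0,0,0.006,0,0,0,75],[0,0,0,0,0,0,75]]]}}

```text
clock: 6.65
tcp_pos: [0.4748, -0.2853, -0.0034]
orientation: [-0.0, 0.443, 0.897, 0.0]
wrist_force: [-0.2, -0.5, 1.3]
finger_gap: 0.0603
grip_force: 0.0
```

Call:
{"api": "jog_arm", "payload": {"increments": [[[0,0,0,0,0,0,95],[0,0,0,0,0,0,110],[0,0,0,0,0,0,125],[0,0,0,0,0,0,135],[0,0,0,0,0,0,135]]], "force": 30}}

```text
clock: 7.15
tcp_pos: [0.4751, -0.2856, -0.0029]
orientation: [0.0, 0.443, 0.897, 0.0]
wrist_force: [0.4, -1.2, 0.7]
finger_gap: 0.0404
grip_force: 0.0
```

Run:
```python
from h import *
S=cam('side');T=cam('top')
cv2.imwrite('pics/c1.png',np.hstack([cv2.resize(T['pixels'][190:250,330:430,::-1],(500,300),interpolation=cv2.INTER_CUBIC),cv2.resize(S['pixels'][130:190,300:360,::-1],(300,300),interpolation=cv2.INTER_CUBIC)]))
```

```text
(no output)
```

View pics/c1.png

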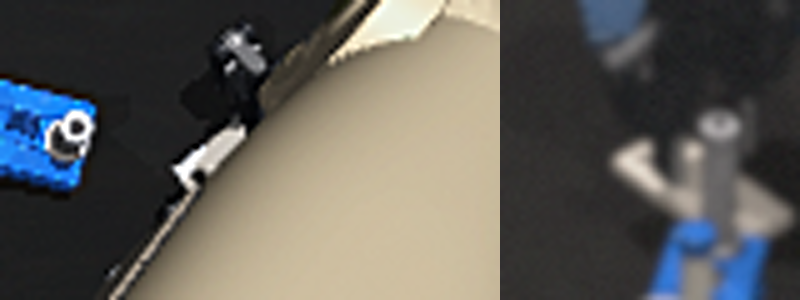

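The side crop shows a pad lying over the top of the plate, so the fingers are still too high. I'll reopen to about 53 mm and feel down in small steps.

Call:
{"api": "jog_arm", "payload": {"increments": [[[0,0,0,0,0,0,92],[0,0,0,0,0,0,92],[0,0,0,0,0,0,92],[0,0,0.006,0,0,0,92],[0,0,0.006,0,0,0,92],[0,0,0,0,0,0,92]]]}}

```text
clock: 7.85
tcp_pos: [0.4749, -0.2854, -0.0063]
orientation: [-0.0, 0.443, 0.897, 0.0]
wrist_force: [-0.5, -0.9, 0.3]
finger_gap: 0.0545
grip_force: 0.0
```

Call:
{"api": "jog_arm", "payload": {"increments": [[[0,0,0.006,0,0,0,92],[0,0,0.006,0,0,0,92],[0,0,0,0,0,0,92]]]}}

```text
clock: 8.15
tcp_pos: [0.4749, -0.2854, -0.0092]
orientation: [-0.0, 0.443, 0.897, 0.0]
wrist_force: [-0.1, -0.4, 0.4]
finger_gap: 0.0545
grip_force: 0.0
```

Call:
{"api": "jog_arm", "payload": {"increments": [[[0,0,0,0,0,0,105],[0,0,0,0,0,0,115],[0,0,0,0,0,0,125],[0,0,0,0,0,0,130],[0,0,0,0,0,0,130]]], "force": 30}}

```text
clock: 8.65
tcp_pos: [0.4751, -0.2855, -0.0089]
orientation: [0.0, 0.443, 0.897, 0.0]
wrist_force: [0.1, 0.1, -0.1]
finger_gap: 0.0422
grip_force: 0.0
```

Call:
{"api": "jog_arm", "payload": {"increments": [[[0,0,0,0,0,0,92],[0,0,0,0,0,0,92],[0,0,0.008,0,0,0,92],[0,0,0.004,0,0,0,92],[0,0,0,0,0,0,92]]]}}

```text
clock: 9.15
tcp_pos: [0.4749, -0.2854, -0.0123]
orientation: [-0.0, 0.443, 0.897, 0.0]
wrist_force: [-0.5, 0.3, 0.4]
finger_gap: 0.0544
grip_force: 0.0
```

Run:
```python
from h import *
S=cam('side');T=cam('top');s=env.get_state();print(s['tcp_pos'],s['wrist_force'],s['finger_gap'])
cv2.imwrite('pics/d1.png',np.hstack([cv2.resize(T['pixels'][195:245,350:410,::-1],(480,400),interpolation=cv2.INTER_CUBIC),cv2.resize(S['pixels'][135:185,320:360,::-1],(320,400),interpolation=cv2.INTER_CUBIC)]))
print([proj(c,p) for c in(T,S) for p in([.4749,-.2855,0],[.4749,-.2855,.02])])
```

```text
[ 0.47501479 -0.28547699 -0.01209737] [-0.15457671 -0.07333635 -0.26758908] 0.054755794602425224
[array([381.93086438, 219.30741746]), array([383.15484505, 218.69011067]), array([339.62730028, 168.06924754]), array([339.71048693, 162.45741773])]
```

View pics/d1.png

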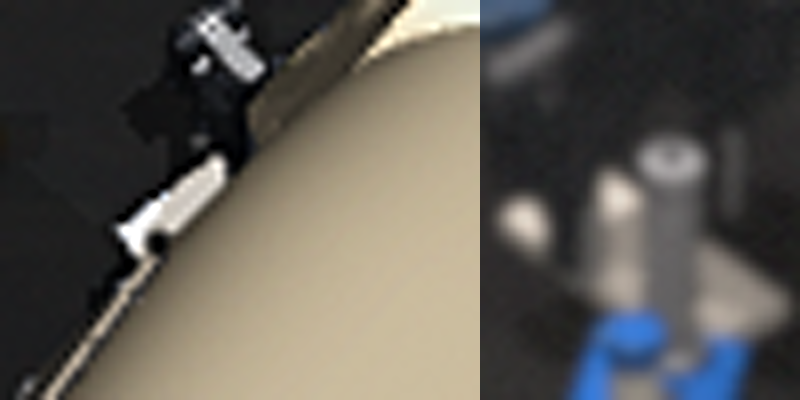

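Call:
{"api": "jog_arm", "payload": {"increments": [[[0,0,0,0,0,0,105],[0,0,0,0,0,0,115],[0,0,0,0,0,0,125],[0,0,0,0,0,0,130],[0,0,0,0,0,0,130]]], "force": 30}}

```text
clock: 9.75
tcp_pos: [0.4751, -0.2855, -0.012]
orientation: [-0.0, 0.443, 0.897, 0.0]
wrist_force: [-1.1, 0.8, -0.3]
finger_gap: 0.0421
grip_force: 0.0
```

Run:
```python
from m2 import *
np.set_printoptions(precision=4,suppress=True)
S=cam('side');T=cam('top')
I=cv2.imread('pics/side0.png')[:,:,::-1];J=cv2.imread('pics/top0.png')[:,:,::-1]
b=blob(I,(328.1,163.3),2);print(b,tri(T,(391.17,208.02),S,b))
# cover corners in side/top by colour
for n,im,(x0,x1,y0,y1),th in(('side',I,(318,364,150,182),110),('top',J,(360,405,196,240),130)):
    g=im.astype(float).min(2)[y0:y1,x0:x1]>th
    k=cv2.connectedComponents(g.astype(np.uint8))[1];print(n)
    for r in k: print(''.join(' ' if v==0 else str(v%10) for v in r))
# reference: rack/stout top, table heights by tri of landmarks
for z in(-.02,-.01,0,.008): print(z,[proj(S,p) for p in ([.4749+.01*.794+.042*.608,-.2855+.01*.608-.042*.794,z],)])
```

```text
[327.0971 160.2265] (array([ 0.5092, -0.3127,  0.0088]), [np.float64(0.0009030054691020457), np.float64(0.0009030054691019568)])
side
                                              
                                              
                                              
                       111111                 
                      11111111                
               111    11111111                
             1111111  11111111                
           1111111111  111111                 
         11111111111111   1                   
       1111111111111111                       
      111111111111111111                      
     1111111111111111111                      
     1111111111111111111                      
     1111111111111111111                      
      111111111111111111     2                
       11111111111111111    2222              
         111111111111111   2222222            
          11111111111111   22222222           
           1111111111111   2222222222         
             11111111111    2222222222        
              1111111111  
[... 2005 characters left out ...]
        
        1111111111111111                     
         11111111111111                      
          111111111111                       
          1111111111                         
           11111111                          
            111111                           
             1111                            
             11                              
                                             
                                             
                                             
                                             
-0.02 [array([327.7252, 168.1895])]
-0.01 [array([327.7097, 165.4644])]
0 [array([327.6942, 162.7135])]
0.008 [array([327.6816, 160.4941])]
```

Run:
```python
from h import *
S=cam('side')
p=S['pixels'][100:190,295:385,::-1].astype(float)
p=255*(np.clip(p/255,0,1)**.45)
cv2.imwrite('pics/e1.png',cv2.resize(p.astype(np.uint8),(600,600),interpolation=cv2.INTER_CUBIC))
np.set_printoptions(precision=1,suppress=True)
y=np.array([.794,.608,0])
for g in(.021,.021+.014):
  for s in(1,-1):
    for z in(0,.01,.02,.03): print(g,s,z,(proj(S,np.array([.475,-.2855,z])+s*g*y)-[295,100])*600/90)
```

```text
0.021 1 0 [260.  472.7]
0.021 1 0.01 [260.1 454. ]
0.021 1 0.02 [260.2 435.2]
0.021 1 0.03 [260.3 416.1]
0.021 -1 0 [334.1 435.2]
0.021 -1 0.01 [334.5 416.6]
0.021 -1 0.02 [335.  397.9]
0.021 -1 0.03 [335.4 379. ]
0.035 1 0 [234.8 485.4]
0.035 1 0.01 [234.8 466.7]
0.035 1 0.02 [234.7 447.8]
0.035 1 0.03 [234.7 428.8]
0.035 -1 0 [358.3 423. ]
0.035 -1 0.01 [358.8 404.4]
0.035 -1 0.02 [359.4 385.7]
0.035 -1 0.03 [360.  366.8]
```

View pics/e1.png

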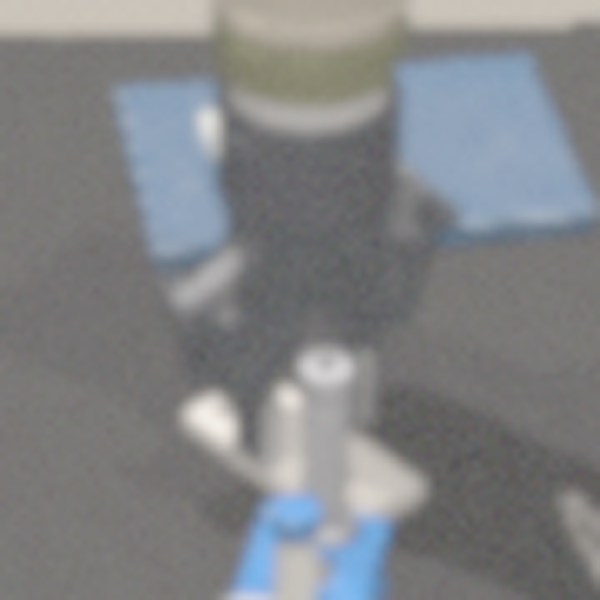

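The near fingertip ends at about crop row 455, which is z ≈ 10 mm, so the tips stand about 20 mm behind the reported TCP. I'll keep feeling downward.

Call:
{"api": "jog_arm", "payload": {"increments": [[[0,0,0,0,0,0,92],[0,0,0,0,0,0,92],[0,0,0.008,0,0,0,92],[0,0,0.008,0,0,0,92],[0,0,0,0,0,0,92]]]}}

```text
clock: 10.4
tcp_pos: [0.4748, -0.2853, -0.0164]
orientation: [-0.0, 0.443, 0.897, 0.0]
wrist_force: [0.2, 0.5, 0.1]
finger_gap: 0.0548
grip_force: 0.0
```

Call:
{"api": "jog_arm", "payload": {"increments": [[[0,0,0,0,0,0,105],[0,0,0,0,0,0,115],[0,0,0,0,0,0,125],[0,0,0,0,0,0,125]]], "force": 30}}

```text
clock: 10.8
tcp_pos: [0.4752, -0.2856, -0.0159]
orientation: [0.0, 0.443, 0.897, 0.0]
wrist_force: [0.1, 0.2, 0.4]
finger_gap: 0.0436
grip_force: 0.1
```

Call:
{"api": "jog_arm", "payload": {"increments": [[[0,0,0,0,0,0,92],[0,0,0,0,0,0,92],[0,0,0.007,0,0,0,92],[0,0,0.007,0,0,0,92],[0,0,0,0,0,0,92]]]}}

```text
clock: 11.3
tcp_pos: [0.4748, -0.2853, -0.0198]
orientation: [-0.0, 0.443, 0.897, 0.0]
wrist_force: [0.2, -0.7, -0.1]
finger_gap: 0.055
grip_force: 0.0
```

Call:
{"api": "jog_arm", "payload": {"increments": [[[0,0,0,0,0,0,105],[0,0,0,0,0,0,115],[0,0,0,0,0,0,125],[0,0,0,0,0,0,125]]], "force": 30}}

```text
clock: 11.7
tcp_pos: [0.4752, -0.2855, -0.0192]
orientation: [0.0, 0.443, 0.897, 0.0]
wrist_force: [-1.5, 0.8, 3.3]
finger_gap: 0.0447
grip_force: 30.6
```

Gripped, but only near the top edge. I'll regrip 3 mm lower for a sounder hold.

Call:
{"api": "jog_arm", "payload": {"increments": [[[0,0,0,0,0,0,92],[0,0,0,0,0,0,92],[0,0,0.006,0,0,0,92],[0,0,0.006,0,0,0,92],[0,0,0,0,0,0,92]]]}}

```text
clock: 12.2
tcp_pos: [0.4748, -0.2854, -0.0229]
orientation: [-0.0, 0.443, 0.897, 0.0]
wrist_force: [0.0, 0.2, 0.8]
finger_gap: 0.0549
grip_force: 0.0
```

Call:
{"api": "jog_arm", "payload": {"increments": [[[0,0,0,0,0,0,105],[0,0,0,0,0,0,120],[0,0,0,0,0,0,135],[0,0,0,0,0,0,135]]], "force": 40}}

```text
clock: 12.6
tcp_pos: [0.4752, -0.2856, -0.0222]
orientation: [0.0, 0.443, 0.897, -0.0]
wrist_force: [-0.8, -0.1, 2.0]
finger_gap: 0.0442
grip_force: 41.1
```

Call:
{"api": "jog_arm", "payload": {"increments": [[[0,0,-0.03,0,0,0,135],[0,0,-0.1,0,0,0,135],[0,0,-0.2,0,0,0,135],[0,0,-0.2,0,0,0,135],[0,0,-0.2,0,0,0,135],[0.06,0.06,0,0,0,0,135],[0.12,0.13,0,0,0,0,135],[0.12,0.13,0,0,0,0,135],[0.12,0.13,0,0,0,0,135],[0.12,0.13,0,0,0,0,135],[0.12,0.13,0,0,0,0,135],[0.12,0.13,0,0,0,0,135],[0.12,0.13,0,0,0,0,135],[0.12,0.13,0,0,0,0,135],[0.12,0.13,0,0,0,0,135],[0.12,0.13,0,0,0,0,135],[0.1,0.084,0,0,0,0,135]]]}}

```text
clock: 14.3
tcp_pos: [0.5551, 0.2066, 0.1602]
orientation: [0.0, 0.442, 0.897, 0.0]
wrist_force: [0.6, 0.1, -1.2]
finger_gap: 0.0449
grip_force: 41.2
```

Call:
{"api": "jog_arm", "payload": {"increments": [[[0,0,0,0,0,0.035,135],[0,0,0,0,0,0.035,135],[0,0,0,0,0,0.035,135],[0,0,0,0,0,0.035,135],[0,0,0,0,0,0.036,135],[0,0,0,0,0,0.036,135],[0,0,0.05,0,0,0,135],[0,0,0,0,0,0,135]]]}}

```text
clock: 15.1
tcp_pos: [0.5535, 0.2036, 0.1456]
orientation: [-0.001, 0.71, 0.704, -0.001]
wrist_force: [-0.6, -0.3, -1.0]
finger_gap: 0.0447
grip_force: 41.2
```

Run:
```python
from m2 import *
np.set_printoptions(precision=4,suppress=True)
S=cam('side');T=cam('top');s=env.get_state();print(s['clock'],s['tcp_pos'],s['orientation'],s['wrist_force'],s['finger_gap'],s['grip_force'])
cv2.imwrite('pics/f1.png',np.hstack([cv2.resize(T['pixels'][160:220,170:250,::-1],(400,300),interpolation=cv2.INTER_CUBIC),cv2.resize(S['pixels'][235:310,260:360,::-1],(400,300),interpolation=cv2.INTER_CUBIC)]))
z=s['tcp_pos'][2]+.0222+.008
for p in((.01,.042),(0,.024),(.01,-.042),(.023,.052),(-.023,.052)):
    w=[s['tcp_pos'][0]+p[0],s['tcp_pos'][1]+p[1],z];print(p,proj(T,w),proj(S,w))
```

```text
15.2 [0.5541 0.2037 0.1467] [-0.0005  0.7108  0.7034 -0.0007] [-0.4444  0.2395 -0.5317] 0.0445777786905335 41.21825695037842
(0.01, 0.042) [187.457  177.9069] [306.1369 269.9853]
(0, 0.024) [194.2386 181.7373] [311.7086 262.1678]
(0.01, -0.042) [220.0441 177.9994] [306.2292 236.2167]
(0.023, 0.052) [183.8603 172.96  ] [298.719  274.5612]
(-0.023, 0.052) [182.8552 190.516 ] [324.9032 273.825 ]
```

View pics/f1.png

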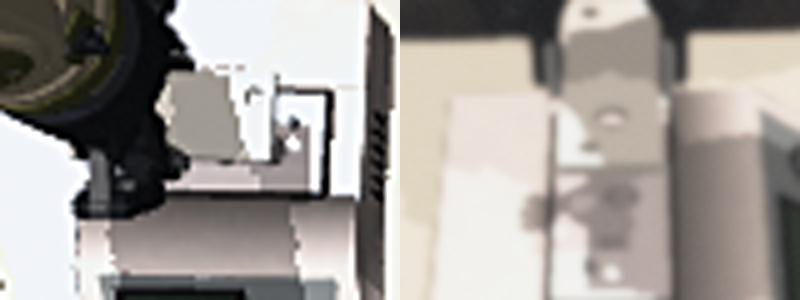

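The side crop shows the held cover with its probe hole at about (313,264.3) and its pin holes at about (307.5,271.7) and (307.5,238), near the predicted places. I'll refine numerically.

Run:
```python
from h import *
S=cam('side')
g=S['pixels'].astype(float).mean(2)
g2=(g+cam('side')['pixels'].astype(float).mean(2))/2
np.set_printoptions(linewidth=250)
print('    ',*range(294,334))
for r in range(256,284): print(r,' '.join('%3d'%v for v in g2[r,294:334]))
print()
for r in range(234,243): print(r,' '.join('%3d'%v for v in g2[r,294:334]))
```

```text
294 295 296 297 298 299 300 301 302 303 304 305 306 307 308 309 310 311 312 313 314 315 316 317 318 319 320 321 322 323 324 325 326 327 328 329 330 331 332 333
256 158 146 134 118 107 111 137 161 172 174 175 177 178 178 179 179 179 178 179 179 179 179 179 179 179 179 179 177 171 157 135 115 118 134 152 164 173 191 205 212
257 200 189 167 136 118 121 147 168 177 178 179 178 180 179 179 179 179 179 179 178 179 179 180 180 179 180 179 178 175 168 149 130 127 136 153 161 164 172 183 190
258 218 213 191 161 144 145 158 172 178 179 179 180 180 179 179 179 179 180 180 179 179 179 179 179 178 179 179 179 179 176 170 163 150 134 132 136 139 146 154 163
259 224 221 209 192 185 180 180 180 181 179 179 179 178 180 179 178 178 179 179 177 178 178 179 179 179 179 179 179 179 182 191 197 180 141 118 119 126 134 142 150
260 226 224 219 215 216 214 206 197 187 180 179 178 178 179 177 175 172 172 171 170 170 173 176 178 178 179 179 178 179 185 202 212 195 148 115 118 123 131 139 147
261 226 223 221 221 224 225 224 217 202 186 179 179 178 177 172 165 160 158 157 155 155 162 170 176 178 179 179 180 180 
[... 4428 characters left out ...]
  95  60  41  36  35  38  37  37  39  38  39
239  35  35  37  38  56 110 177 220 231 232 228 219 205 196 202 217 226 229 228 224 218 213 204 191 181 175 168 156 137 108  75  49  37  35  37  38  37  37  36  37
240  35  37  37  38  59 116 185 223 231 230 228 226 222 216 212 212 214 214 212 201 185 176 168 159 153 150 148 146 139 119  88  57  40  37  39  39  37  36  38  38
241  36  35  34  39  59 117 184 220 224 219 215 214 212 203 191 180 177 176 173 165 156 150 147 147 146 146 146 145 140 126  96  63  41  34  38  38  36  38  42  48
242  39  37  38  40  60 118 179 210 204 186 178 177 175 169 160 153 151 150 149 147 147 145 146 145 144 146 146 146 142 128 102  68  47  39  38  38  42  52  69  81
```

Run:
```python
from m2 import *
np.set_printoptions(precision=4,suppress=True)
S=cam('side');s=env.get_state();print(s['tcp_pos'])
ob=dict(a=(307.2,271.),p=(312.1,263.2),b=(306.9,237.5))
for h in(.0222,.019):
  z=s['tcp_pos'][2]+h+.008
  r=fit([S],[ob],dict(a=(.01,.042,z),p=(0,.024,z),b=(.01,-.042,z)),[.555,.204,0.]);print(h,r.x,r.fun)
```

```text
[0.5549 0.2039 0.1476]
0.0222 [0.5528 0.2073 0.0038] [-0.2659  0.1678  0.3764  0.0854 -0.097  -0.3054]
0.019 [0.5529 0.2044 0.0038] [-0.2571  0.1057  0.3571  0.0639 -0.0886 -0.2018]
```

Call:
{"api": "jog_arm", "payload": {"increments": [[[0,0.003,0.08,0,0,0,135],[0,0,0.08,0,0,0,135],[0,0,0.08,0,0,0,135],[0,0,0.03,0,0,0,135],[0,0,0,0,0,0,135]]]}}

```text
clock: 15.85
tcp_pos: [0.5547, 0.2037, 0.0791]
orientation: [-0.001, 0.711, 0.703, -0.001]
wrist_force: [-0.4, 0.6, -1.0]
finger_gap: 0.0444
grip_force: 41.2
```

Run:
```python
from h import *
np.set_printoptions(precision=4,suppress=True)
S=cam('side');T=cam('top');s=env.get_state();print(s['clock'],s['tcp_pos'],s['orientation'],s['wrist_force'])
g2=(S['pixels'].astype(float).mean(2)+cam('side')['pixels'].astype(float).mean(2))/2
x,y,z=s['tcp_pos'];z+=.0302
c,q=np.cos(-.0105),np.sin(-.0105)
for p in((.01,.042),(0,.024),(.01,-.042),(.023,.052),(-.023,.052),(.023,-.052),(-.023,-.052)): 
    w=[x+c*p[0]-q*p[1],y+q*p[0]+c*p[1],z];print(p,proj(S,w),proj(T,w))
cv2.imwrite('pics/g1.png',np.hstack([cv2.resize(T['pixels'][165:215,180:250,::-1],(420,300),interpolation=cv2.INTER_CUBIC),cv2.resize(S['pixels'][255:315,290:340,::-1],(375,450),interpolation=cv2.INTER_CUBIC)[:300] if 0 else cv2.resize(S['pixels'][255:315,285:345,::-1],(300,300),interpolation=cv2.INTER_CUBIC)]))
for r in range(284,306): print(r,' '.join('%3d'%v for v in g2[r,294:334]))
```

```text
15.95 [0.5562 0.204  0.0809] [0.0003 0.7113 0.7028 0.0005] [0.5761 0.0097 0.0773]
(0.01, 0.042) [306.0015 293.4102] [195.8064 181.9094]
(0, 0.024) [311.4097 285.6414] [202.1121 185.5608]
(0.01, -0.042) [306.5403 259.5645] [226.2377 182.3101]
(0.023, 0.052) [298.8892 297.9161] [192.4814 177.2427]
(-0.023, 0.052) [323.7981 297.4025] [191.4251 193.6663]
(0.023, -0.052) [300.1444 255.9648] [230.0868 177.7368]
(-0.023, -0.052) [322.9757 255.5197] [229.2845 194.1672]
284 140 133 118 101 112 144 175 196 197 187 179 179 178 177 176 174 170 167 167 164 168 170 174 176 179 179 179 179 178 175 165 147 121  91  75  84  95 100 104 108
285 140 131 112  96 115 153 195 218 217 198 183 180 178 176 172 165 158 152 149 149 149 156 167 174 177 179 179 179 178 175 167 150 125  95  77  86  96 101 106 110
286 148 134 111  92 114 158 203 226 228 213 193 183 179 175 167 154 144 140 140 137 137 142 156 170 177 178 178 179 179 176 170 156 134 100  80  85  94 101 105 110
287 158 143 114  92 117 162 206 230 235 228 213 194 182 174 164 150 140 137 138 136 136 139 153 168 176 178 178 179 178 177 174 164 141 105  8
[... 2273 characters left out ...]
 146 155 163 160 133  93  81  93 101 105 109
302 234 212 166 160 202 222 220 199 170 149 140 132 124 125 135 143 141 140 140 140 139 139 139 139 140 140 140 141 143 149 160 166 161 134  95  81  94 100 105 109
303 234 211 165 165 209 227 227 212 181 153 140 133 128 132 146 153 146 142 141 142 141 141 139 140 141 144 144 144 147 154 162 168 162 134  94  80  93 101 104 108
304 234 209 163 174 216 231 229 217 188 159 146 143 139 146 159 164 153 145 144 145 144 144 144 145 149 153 154 155 156 161 167 170 162 135  94  81  92 100 104 108
305 233 207 162 178 221 234 234 225 200 174 164 161 159 160 166 166 159 156 155 156 155 153 153 156 161 166 166 167 167 169 170 171 162 135  95  79  92 100 103 107
```

View pics/g1.png

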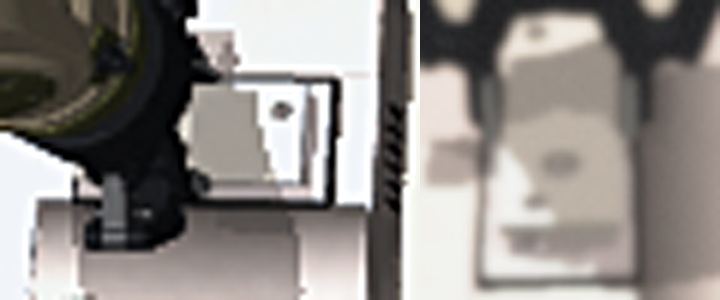

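The side crop shows the probe hole at (312.3,287.3) and pin hole a at about (307.5,294.8). In the top crop, pin hole b is at (227,183.3). Both views agree that the cover wants about +1 mm in x and nothing in y. I'll go down gently.

Call:
{"api": "jog_arm", "payload": {"increments": [[[0,0.004,0,0,0,0,135],[0,0,0.006,0,0,0,135],[0,0,0.006,0,0,0,135],[0,0,0.006,0,0,0,135],[0,0,0,0,0,0,135]]]}}

```text
clock: 16.5
tcp_pos: [0.5563, 0.2039, 0.0753]
orientation: [-0.0, 0.711, 0.703, -0.0]
wrist_force: [-0.5, 0.8, -1.3]
finger_gap: 0.045
grip_force: 41.2
```

Call:
{"api": "jog_arm", "payload": {"increments": [[[0,0,0.005,0,0,0,135],[0,0,0.005,0,0,0,135],[0,0,0,0,0,0,135]]]}}

```text
clock: 16.8
tcp_pos: [0.5564, 0.2038, 0.0728]
orientation: [-0.0, 0.711, 0.703, -0.0]
wrist_force: [0.8, -0.1, -1.4]
finger_gap: 0.0447
grip_force: 41.2
```

Call:
{"api": "jog_arm", "payload": {"increments": [[[0,0,0.005,0,0,0,135],[0,0,0.005,0,0,0,135],[0,0,0,0,0,0,135]]]}}

```text
clock: 17.1
tcp_pos: [0.5564, 0.2039, 0.0703]
orientation: [-0.0, 0.711, 0.703, -0.0]
wrist_force: [-0.1, -0.7, -1.7]
finger_gap: 0.0445
grip_force: 41.2
```

Call:
{"api": "jog_arm", "payload": {"increments": [[[0,0,0.005,0,0,0,135],[0,0,0.005,0,0,0,135],[0,0,0,0,0,0,135]]]}}

```text
clock: 17.4
tcp_pos: [0.5564, 0.2038, 0.0678]
orientation: [-0.0, 0.711, 0.703, -0.0]
wrist_force: [-0.7, -0.7, -0.5]
finger_gap: 0.0441
grip_force: 41.2
```

Call:
{"api": "jog_arm", "payload": {"increments": [[[0,0,0.005,0,0,0,135],[0,0,0.003,0,0,0,135],[0,0,0,0,0,0,135]]]}}

```text
clock: 17.7
tcp_pos: [0.5565, 0.2039, 0.0659]
orientation: [-0.0, 0.711, 0.703, -0.0]
wrist_force: [-0.6, 0.6, -1.6]
finger_gap: 0.0446
grip_force: 41.2
```

Call:
{"api": "jog_arm", "payload": {"increments": [[[0,0,0.004,0,0,0,135],[0,0,0.003,0,0,0,135],[0,0,0,0,0,0,135]]]}}

```text
clock: 18.0
tcp_pos: [0.5565, 0.2039, 0.0642]
orientation: [-0.0, 0.711, 0.703, -0.0]
wrist_force: [0.4, -0.2, -0.9]
finger_gap: 0.0447
grip_force: 41.2
```

Call:
{"api": "jog_arm", "payload": {"increments": [[[0,0,0.003,0,0,0,135],[0,0,0.002,0,0,0,135],[0,0,0,0,0,0,135]]]}}

```text
clock: 18.3
tcp_pos: [0.5567, 0.2039, 0.0638]
orientation: [0.0, 0.711, 0.703, 0.0]
wrist_force: [-1.9, 0.1, 5.6]
finger_gap: 0.0447
grip_force: 41.8
```

Call:
{"api": "jog_arm", "payload": {"increments": [[[0,0,0.003,0,0,0,135],[0,0,0,0,0,0,135]]]}}

```text
clock: 18.5
tcp_pos: [0.5567, 0.2039, 0.0637]
orientation: [0.0, 0.711, 0.703, 0.0]
wrist_force: [-4.0, -1.7, 10.3]
finger_gap: 0.0449
grip_force: 42.3
```

Contact came exactly at the expected seating height. I'll release, lift and check.

Call:
{"api": "jog_arm", "payload": {"increments": [[[0,0,0,0,0,0,110],[0,0,0,0,0,0,95],[0,0,0,0,0,0,95],[0,0,-0.02,0,0,0,95],[0,0,-0.06,0,0,0,95],[0,0,-0.15,0,0,0,95],[0,0,-0.2,0,0,0,95],[0,0,-0.2,0,0,0,95]]]}}

```text
clock: 19.3
tcp_pos: [0.5559, 0.2037, 0.2211]
orientation: [-0.0, 0.711, 0.703, -0.001]
wrist_force: [1.1, 0.9, 0.4]
finger_gap: 0.0538
grip_force: 0.0
```

Call:
{"api": "jog_arm", "payload": {"increments": [[[-0.15,0,0,0,0,0,95],[-0.18,0,0,0,0,0,95],[-0.18,0,0,0,0,0,95],[-0.18,0,0,0,0,0,95],[0,0,0,0,0,0,95]]]}}

```text
clock: 19.8
tcp_pos: [0.5546, 0.0266, 0.2201]
orientation: [0.001, 0.714, 0.701, -0.0]
wrist_force: [0.1, 0.9, 0.1]
finger_gap: 0.0537
grip_force: 0.0
```

Run:
```python
from m2 import *
np.set_printoptions(precision=4,suppress=True)
S=cam('side');T=cam('top');s=env.get_state();print(s['clock'],s['tcp_pos'],s['orientation'],s['wrist_force'])
cv2.imwrite('pics/top1.png',T['pixels'][:,:,::-1]);cv2.imwrite('pics/side1.png',S['pixels'][:,:,::-1])
A=cv2.resize(T['pixels'][165:215,180:245,::-1],(390,300),interpolation=cv2.INTER_CUBIC)
B=cv2.resize(S['pixels'][250:315,285:345,::-1],(277,300),interpolation=cv2.INTER_CUBIC)
C=cv2.resize(T['pixels'][190:240,285:365,::-1],(390,244),interpolation=cv2.INTER_CUBIC)
D=cv2.resize(S['pixels'][145:195,315:365,::-1],(277,244),interpolation=cv2.INTER_CUBIC)
cv2.imwrite('pics/k1.png',np.vstack([np.hstack([A,B]),np.hstack([C,D])]))
z=.094
for p in((.01,.042),(0,.024),(.01,-.042)):
    print(p,proj(T,[.5551+p[0],.204+p[1],z]),proj(S,[.5551+p[0],.204+p[1],z]))
```

```text
19.9 [0.5545 0.0304 0.22  ] [-0.0001  0.7124  0.7018  0.0002] [0.1077 0.6993 0.6828]
(0.01, 0.042) [197.7517 183.6168] [307.1082 299.1003]
(0, 0.024) [203.9973 187.1443] [312.3344 291.298 ]
(0.01, -0.042) [227.6956 183.702 ] [307.1302 265.2759]
```

View pics/k1.png

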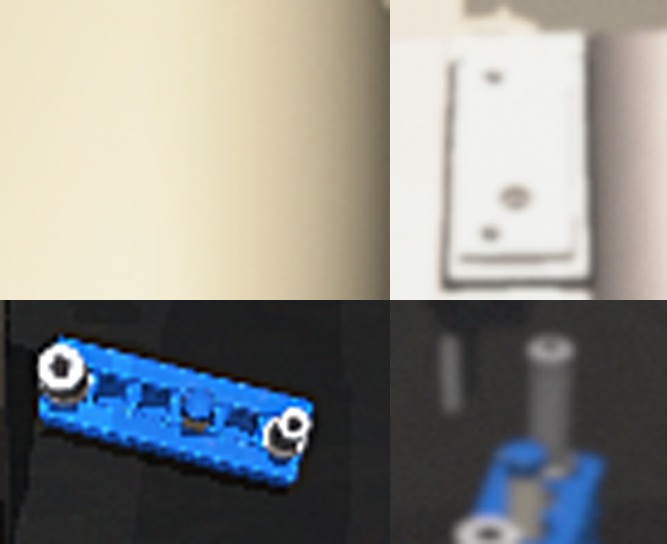

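The side crop shows the cover lying flat, with pins visible in both pin holes, at (306,299.5) and (307,266.5). The slim logger's top ring is at about (345.3,215.6) in top and (343.9,154.8) in side. I'll triangulate it.

```bash
cat > l.py <<'E'
from h import *
np.set_printoptions(precision=4,suppress=True)
def bright(im,uv,r,th):
    g=im.astype(float).min(2);g=g-th
    Y,X=np.mgrid[0:400,0:640]
    for _ in range(6):
        w=np.clip(g,0,None)*(np.hypot(X-uv[0],Y-uv[1])<r);uv=np.array([(w*X).sum(),(w*Y).sum()])/w.sum()
    return uv
E
python3 - <<'E'
from l import *
S=cam('side');T=cam('top')
I=cv2.imread('pics/side1.png')[:,:,::-1];J=cv2.imread('pics/top1.png')[:,:,::-1]
for n,a,b in(('slim',(345.3,215.6),(343.9,154.8)),('stout',(297.7,204),None)):
    for r in(3.5,4.5):
        u=bright(J,a,r if n=='slim' else r+2,110);print(n,u,plane(T,u,.138 if n=='slim' else .122))
        if b: v=bright(I,b,r,110);print(v,plane(S,v,.138),*tri(T,u,S,v))
print(I[149:162,337:352].min(2));print(J[209:222,338:353].min(2))
E
```

```text
slim [344.8149 214.6208] [ 0.4743 -0.1622  0.138 ]
[343.5184 155.2742] [ 0.4737 -0.1548  0.138 ] [ 0.474  -0.1624  0.1328] [np.float64(0.0008516632742135789), np.float64(0.000851663274213693)]
slim [344.7633 214.8245] [ 0.4738 -0.162   0.138 ]
[343.4441 155.2545] [ 0.4739 -0.1549  0.138 ] [ 0.4738 -0.1624  0.1328] [np.float64(0.00047778235083005094), np.float64(0.00047778235083003413)]
stout [296.9642 203.2777] [ 0.5064 -0.0343  0.122 ]
stout [297.1213 203.3409] [ 0.5062 -0.0348  0.122 ]
[[ 41  38  43  46  51  48  49  49  49  50  48  48  47  50  49]
 [ 43  45  48  47  50  50  51  53  49  50  50  49  48  49  49]
 [ 47  47  49  53  58  63  65  64  63  57  51  50  50  49  49]
 [ 49  49  53  65  81  91  90  88  88  77  63  53  47  48  48]
 [ 49  50  64  91 112 118 108 110 115 110  87  62  51  47  48]
 [ 49  53  78 114 138 135 114 116 135 138 113  74  52  50  49]
 [ 49  55  80 122 150 149 136 135 147 147 120  81  54  49  50]
 [ 49  52  72 107 135 148 147 146 146 134 108  72  52  51  48]
 [ 51  52  62  86 108 121 126 129 121 106  84  63  50  50  50]
 [ 49  50  56  74  89 100 105 104 100  8
[... 332 characters left out ...]
9  28]
 [ 25  26  26  25  23  10   0   0   4   9  19  23  22  29  30]
 [ 35  25  23  19   5  75 240 250 203  54  20  27  20  29  30]
 [ 21  12   4   0  32 255 255 239 255 255  45  16  22  30  30]
 [ 39   9 124 235 198 255 107  62 181 255 112  21  23  30  29]
 [ 21 104 255  90 251 255  63  26  40 255 189  33  24  28  30]
 [  7 248 139  37 143 255  72  41 154 255  95  17  25  29  29]
 [  0 255  94  28  36 255 255 255 255 201  29  18  26  28  29]
 [  3 255  97  35  35  73 108 135  99 182  29  22  30  28  30]
 [ 29 248 108  39  41  39  37  33 231 144  27  25  29  29  29]
 [  9  77 134 108  64  40  54  67 255  73  19  28  31  30  31]
 [ 29  24  51 110 137 134 126  77  97  23  21  31  31  32  33]]
```

Call:
{"api": "jog_arm", "payload": {"increments": [[[-0.13,-0.051,0,0,0,0,95],[-0.13,-0.051,0,0,0,0,95],[-0.13,-0.051,0,0,0,0,95],[-0.13,-0.051,0,0,0,0,95],[-0.13,-0.051,0,0,0,0,95],[-0.13,-0.051,0,0,0,0,95],[0,0,0,0,0,0,95],[0,0,0,0,0,0,95],[0,0,0,0,0,0,95]]]}}

```text
clock: 20.9
tcp_pos: [0.4761, -0.1612, 0.2198]
orientation: [-0.0, 0.711, 0.704, 0.0]
wrist_force: [-0.6, 0.3, -0.5]
finger_gap: 0.0536
grip_force: 0.0
```

Call:
{"api": "jog_arm", "payload": {"increments": [[[0,0,0.08,0,0,0,95],[0,0,0.1,0,0,0,95],[0,0,0.1,0,0,0,95],[0,0,0.1,0,0,0,95],[0,0,0.1,0,0,0,95],[0,0,0.06,0,0,0,95],[0,0,0.05,0,0,0,95],[0,0,0,0,0,0,95]]]}}

```text
clock: 21.7
tcp_pos: [0.4748, -0.1604, 0.0705]
orientation: [-0.002, 0.71, 0.704, -0.0]
wrist_force: [-0.2, -0.8, 0.3]
finger_gap: 0.0534
grip_force: 0.0
```

Call:
{"api": "jog_arm", "payload": {"increments": [[[-0.006,0,0,0,0,0,150],[0,0,0,0,0,0,180],[0,0,0,0,0,0,200],[0,0,0,0,0,0,215],[0,0,0,0,0,0,215],[0,0,0,0,0,0,215]]], "force": 50}}

```text
clock: 22.3
tcp_pos: [0.4763, -0.1643, 0.0732]
orientation: [0.001, 0.711, 0.703, 0.001]
wrist_force: [0.6, 1.9, 6.5]
finger_gap: 0.017
grip_force: 49.0
```

Call:
{"api": "jog_arm", "payload": {"increments": [[[0,0,-0.02,0,0,0,215],[0,0,-0.06,0,0,0,215],[0,0,-0.12,0,0,0,215],[0,0,-0.12,0,0,0,215],[0,0,-0.12,0,0,0,215],[0,0,-0.12,0,0,0,215],[0,0,-0.04,0,0,0,215],[0,0,0,0,0,0,215]]]}}

```text
clock: 23.1
tcp_pos: [0.4763, -0.1647, 0.2235]
orientation: [0.001, 0.711, 0.703, 0.0]
wrist_force: [-0.3, -0.1, -1.4]
finger_gap: 0.017
grip_force: 48.8
```

Run:
```python
from l import *
S=cam('side');s=env.get_state();print(s['clock'],s['tcp_pos'],s['orientation'],s['wrist_force'],s['finger_gap'])
print(S['pixels'].min(2)[95:178:2,332:360])
```

```text
23.15 [ 0.4756 -0.1643  0.2219] [0.0001 0.7115 0.7027 0.    ] [ 0.8672 -0.057   0.0359] 0.016550880188603588
[[59 66 58 ... 38 37 33]
 [33 31 35 ... 32 32 30]
 [37 32 35 ... 40 38 39]
 ...
 [42 42 47 ... 42 47 43]
 [43 43 52 ... 44 44 42]
 [45 44 52 ... 42 43 42]]
```

Call:
{"api": "jog_arm", "payload": {"increments": [[[0.06,0.012,0,0,0,0,215],[0.12,0.023,0,0,0,0,215],[0.16,0.031,0,0,0,0,215],[0.17,0.033,0,0,0,0,215],[0.17,0.033,0,0,0,0,215],[0.17,0.033,0,0,0,0,215],[0.17,0.033,0,0,0,0,215],[0.17,0.033,0,0,0,0,215],[0.17,0.033,0,0,0,0,215],[0.12,0.023,0,0,0,0,215],[0.06,0.012,0,0,0,0,215],[0.03,0.005,0,0,0,0,215],[0,0,0.06,0,0,0,215],[0,0,0.06,0,0,0,215],[0,0,0.04,0,0,0,215],[0,0,0.02,0,0,0,215],[0,0,0,0,0,0,215],[0,0,0,0,0,0,215]]]}}

```text
clock: 24.95
tcp_pos: [0.5566, 0.227, 0.1778]
orientation: [0.0, 0.712, 0.703, 0.0]
wrist_force: [0.4, 0.0, 0.4]
finger_gap: 0.0168
grip_force: 48.8
```

Run:
```python
from l import *
S=cam('side');T=cam('top');s=env.get_state();print(s['clock'],s['tcp_pos'],s['orientation'],s['wrist_force'],s['finger_gap'])
cv2.imwrite('pics/side2.png',S['pixels'][:,:,::-1]);cv2.imwrite('pics/top2.png',T['pixels'][:,:,::-1])
g=S['pixels'].astype(float).mean(2);g1=cv2.imread('pics/side1.png').astype(float).mean(2)
print('now');print('    ',*range(300,326))
for r in range(262,302): print(r,' '.join('%3d'%v for v in g[r,300:326]))
print('empty')
for r in range(285,302): print(r,' '.join('%3d'%v for v in g1[r,300:326]))
x,y,z=s['tcp_pos']
for zz in(z-.067,z-.063,z-.012,.094): print(zz,proj(S,[x,y,zz]),proj(S,[x,y+.001,zz]),proj(S,[.5555,.2283,zz-.003]))
```

```text
25.05 [0.5569 0.2273 0.1782] [0.0004 0.7115 0.7027 0.0007] [-0.5152 -0.2724  0.0094] 0.016941497730270743
now
     300 301 302 303 304 305 306 307 308 309 310 311 312 313 314 315 316 317 318 319 320 321 322 323 324 325
262 218 225 230 233 231 219 176 126 105 105 108 108 107 106 108 140 193 228 238 241 241 241 241 239 235 227
263 209 223 230 232 227 207 160 117 104 105 108 109 106 106 102 121 168 216 235 240 241 241 241 239 238 232
264 217 229 232 230 218 184 137 107 102 104 106 109 106 105 101 107 141 193 227 239 241 241 241 240 240 235
265 223 232 232 228 210 164 122 100 101 105 108 107 106 103 100 103 127 173 219 236 239 240 239 239 239 235
266 223 232 232 226 202 156 119 101  96 102 104 105 105 100  98 103 123 162 212 232 237 236 236 237 238 234
267 223 232 231 223 193 151 121 104  96  98 100 101 100  99 100 108 126 158 203 229 234 234 234 234 235 232
268 224 232 231 224 195 152 125 112 105 100 102 100 101 103 109 121 133 157 201 226 233 233 232 230 229 228
269 224 232 231 226 205 163 134 123 117 115 113 112 115 119 125 130 140 167 207 228 233 233 231 223 222 224
270 224 232 233 2
[... 4883 characters left out ...]
5 231 237 239 240 240 240 240 240 240 241 241 241 240 240 239 235 225 222
299 238 240 240 235 222 199 187 197 215 230 238 240 240 240 241 240 240 240 240 241 240 240 239 234 224 223
300 239 240 239 233 213 175 158 168 197 225 237 240 240 240 240 241 240 241 240 240 240 240 239 234 225 224
301 239 240 239 234 220 187 169 174 205 228 238 240 240 240 240 240 240 240 240 240 240 240 239 234 225 224
0.1111735696136428 [311.1535 285.3107] [311.1566 285.7293] [311.9323 286.7193]
0.1151735696136428 [311.0955 283.9578] [311.0986 284.3765] [311.8767 285.3723]
0.1661735696136428 [310.3257 265.9898] [310.3283 266.4087] [311.1381 267.4843]
0.094 [311.3985 291.0307] [311.4019 291.4491] [312.1674 292.4143]
```

The stem tip shows at about (311.4,287) against the hole's expected column, so it wants about -0.9 mm in x. I'll correct that and lower gently.

Call:
{"api": "jog_arm", "payload": {"increments": [[[-0.001,-0.0036,0,0,0,0,215],[0,0,0.03,0,0,0,215],[0,0,0.03,0,0,0,215],[0,0,0.012,0,0,0,215],[0,0,0.012,0,0,0,215],[0,0,0,0,0,0,215]]]}}

```text
clock: 25.65
tcp_pos: [0.5551, 0.2271, 0.1556]
orientation: [-0.0, 0.711, 0.703, -0.0]
wrist_force: [-1.0, -0.1, -0.9]
finger_gap: 0.0168
grip_force: 48.8
```

Call:
{"api": "jog_arm", "payload": {"increments": [[[0,0,0.006,0,0,0,215],[0,0,0.006,0,0,0,215],[0,0,0,0,0,0,215]]]}}

```text
clock: 25.95
tcp_pos: [0.5555, 0.2271, 0.1532]
orientation: [-0.0, 0.711, 0.703, 0.0]
wrist_force: [-0.3, -0.7, -1.4]
finger_gap: 0.0167
grip_force: 48.8
```

Call:
{"api": "jog_arm", "payload": {"increments": [[[0,0,0.006,0,0,0,215],[0,0,0.006,0,0,0,215],[0,0,0,0,0,0,215]]]}}

```text
clock: 26.25
tcp_pos: [0.5553, 0.2271, 0.1501]
orientation: [-0.0, 0.711, 0.703, -0.0]
wrist_force: [-0.7, 0.4, 0.3]
finger_gap: 0.0167
grip_force: 48.8
```

Call:
{"api": "jog_arm", "payload": {"increments": [[[0,0,0.006,0,0,0,215],[0,0,0.006,0,0,0,215],[0,0,0,0,0,0,215]]]}}

```text
clock: 26.55
tcp_pos: [0.5556, 0.227, 0.1471]
orientation: [0.0, 0.711, 0.703, -0.0]
wrist_force: [0.4, 0.2, -0.8]
finger_gap: 0.0165
grip_force: 48.8
```

Call:
{"api": "jog_arm", "payload": {"increments": [[[0,0,0.008,0,0,0,215],[0,0,0.008,0,0,0,215],[0,0,0,0,0,0,215]]]}}

```text
clock: 26.85
tcp_pos: [0.5555, 0.227, 0.143]
orientation: [0.0, 0.711, 0.703, -0.0]
wrist_force: [1.6, -0.6, -2.2]
finger_gap: 0.0167
grip_force: 48.8
```

Call:
{"api": "jog_arm", "payload": {"increments": [[[0,0,0.01,0,0,0,215],[0,0,0.01,0,0,0,215],[0,0,0,0,0,0,215]]]}}

```text
clock: 27.15
tcp_pos: [0.5554, 0.227, 0.1379]
orientation: [0.0, 0.711, 0.703, -0.0]
wrist_force: [0.4, -0.6, -1.9]
finger_gap: 0.0164
grip_force: 48.8
```

Call:
{"api": "jog_arm", "payload": {"increments": [[[0,0,0.015,0,0,0,215],[0,0,0.015,0,0,0,215],[0,0,0.015,0,0,0,215],[0,0,0,0,0,0,215]]]}}

```text
clock: 27.55
tcp_pos: [0.5553, 0.227, 0.1263]
orientation: [-0.0, 0.711, 0.703, -0.0]
wrist_force: [0.9, -1.5, -1.9]
finger_gap: 0.017
grip_force: 48.8
```

Call:
{"api": "jog_arm", "payload": {"increments": [[[0,0,0.015,0,0,0,215],[0,0,0.015,0,0,0,215],[0,0,0.01,0,0,0,215],[0,0,0,0,0,0,215]]]}}

```text
clock: 27.95
tcp_pos: [0.5553, 0.227, 0.1165]
orientation: [-0.0, 0.711, 0.703, -0.0]
wrist_force: [2.2, -1.6, -2.2]
finger_gap: 0.0166
grip_force: 48.8
```

Call:
{"api": "jog_arm", "payload": {"increments": [[[0,0,0.01,0,0,0,215],[0,0,0.01,0,0,0,215],[0,0,0,0,0,0,215]]]}}

```text
clock: 28.25
tcp_pos: [0.5555, 0.2271, 0.1117]
orientation: [-0.0, 0.711, 0.703, -0.0]
wrist_force: [2.1, -1.6, -2.3]
finger_gap: 0.0168
grip_force: 48.8
```

Call:
{"api": "jog_arm", "payload": {"increments": [[[0,0,0.006,0,0,0,215],[0,0,0.006,0,0,0,215],[0,0,0,0,0,0,215]]]}}

```text
clock: 28.55
tcp_pos: [0.5555, 0.2271, 0.1089]
orientation: [0.0, 0.711, 0.703, 0.0]
wrist_force: [2.6, -1.8, -1.6]
finger_gap: 0.0169
grip_force: 48.9
```

Call:
{"api": "jog_arm", "payload": {"increments": [[[0,0.001,0.005,0,0,0,215],[0,0,0.003,0,0,0,215],[0,0,0,0,0,0,215]]]}}

```text
clock: 28.85
tcp_pos: [0.5557, 0.2271, 0.1069]
orientation: [-0.0, 0.711, 0.703, 0.0]
wrist_force: [0.8, -2.7, -0.3]
finger_gap: 0.0169
grip_force: 49.0
```

Call:
{"api": "jog_arm", "payload": {"increments": [[[0,0,0.004,0,0,0,215],[0,0,0,0,0,0,215]]]}}

```text
clock: 29.05
tcp_pos: [0.5558, 0.2271, 0.1063]
orientation: [0.0, 0.711, 0.703, 0.0]
wrist_force: [1.4, -1.4, 1.3]
finger_gap: 0.0167
grip_force: 49.1
```

Call:
{"api": "jog_arm", "payload": {"increments": [[[0,0,0.004,0,0,0,215],[0,0,0,0,0,0,215]]]}}

```text
clock: 29.25
tcp_pos: [0.5559, 0.2272, 0.1062]
orientation: [0.0, 0.711, 0.703, 0.0]
wrist_force: [-0.8, -3.8, 7.0]
finger_gap: 0.0169
grip_force: 49.8
```

The collar is seated: contact at 0.106 m, as computed. I'll release and withdraw.

Call:
{"api": "jog_arm", "payload": {"increments": [[[0,0,0,0,0,0,195],[0,0,0,0,0,0,160],[0,0,0,0,0,0,110],[0,0,0,0,0,0,90],[0,0,0,0,0,0,90],[0,0,-0.04,0,0,0,90],[0,0,-0.1,0,0,0,90],[0,0,-0.15,0,0,0,90],[0,0,-0.15,0,0,0,90],[0,0,-0.15,0,0,0,90],[-0.1,0,0,0,0,0,90],[-0.17,0,0,0,0,0,90],[-0.17,0,0,0,0,0,90],[-0.17,0,0,0,0,0,90],[-0.17,0,0,0,0,0,90],[-0.17,0,0,0,0,0,90],[0,0,0,0,0,0,90],[0,0,0,0,0,0,90]]]}}

```text
clock: 31.05
tcp_pos: [0.5528, -0.0113, 0.2532]
orientation: [0.0, 0.712, 0.702, 0.0]
wrist_force: [-0.6, -0.4, -1.0]
finger_gap: 0.0553
grip_force: 0.0
```

Run:
```python
from l import *
S=cam('side');T=cam('top');s=env.get_state();print(s['clock'],s['tcp_pos'],s['wrist_force'],s['finger_gap'])
cv2.imwrite('pics/side3.png',S['pixels'][:,:,::-1])
for t in('slim_logger','slim_grip','cover','stout_logger'):
    for n in('side','top'): print(t,n,[(np.round(l['uv'],1),round(l['conf'],2))for l in spotter.landmark_of(t,n)[:2]])
g=S['pixels'].astype(float).mean(2)
for r in range(252,304,2): print(r,' '.join('%3d'%v for v in g[r,294:332]))
for z in(.094,.099,.171): print(z,proj(S,[.5556,.2281,z]),proj(T,[.5556,.2281,z]))
```

```text
31.15 [ 0.5529 -0.0097  0.253 ] [ 0.7359  0.0963 -0.7676] 0.05523268239196376
slim_logger side [(array([312.4, 312.7]), 0.67)]
slim_logger top []
slim_grip side [(array([312.3, 275.7]), 0.91)]
slim_grip top []
cover side [(array([315.1, 285.1]), 0.62), (array([311.1, 275.1]), 0.23)]
cover top []
stout_logger side [(array([328. , 228.3]), 0.7)]
stout_logger top [(array([295.7, 206.6]), 0.53)]
252 228 228 228 228 228 228 228 228 228 228 228 228 228 228 228 228 228 228 228 228 228 228 228 228 228 227 225 225 226 226 226 221 214 204 194 185 174 165
254 228 228 228 228 228 228 228 227 228 228 227 227 228 228 228 228 228 228 228 228 228 228 228 228 228 228 228 228 228 228 228 228 228 227 226 224 221 219
256 228 228 229 228 230 230 229 228 226 224 222 222 223 223 223 224 227 230 231 231 229 229 227 227 228 228 228 228 229 230 230 230 227 222 218 215 211 212
258 234 234 231 232 235 237 238 237 236 235 235 235 235 235 235 236 237 238 239 238 238 238 237 237 237 238 237 238 238 238 238 234 217 172 146 140 142 147
260 238 237 235 235 237 239 240 240 240 240 240 240 240 240 240 240 240 240 240 2
[... 2788 characters left out ...]
02 192 186 178 170 170 168 163 167 184 207 225 235 239 239 237 233 232 221 178 119  99 116 127
298 236 220 176 167 211 233 239 240 240 239 234 227 222 223 224 224 220 218 215 215 218 226 233 237 239 240 240 241 239 234 225 221 217 179 120  99 113 126
300 234 215 171 165 211 233 239 240 239 234 215 174 158 168 195 225 237 240 240 240 240 240 240 241 241 241 240 241 239 235 225 225 225 199 134 102 113 126
302 234 212 165 164 212 234 239 240 240 238 232 221 210 213 225 235 238 239 240 240 240 239 240 239 239 240 239 239 238 233 224 225 228 205 140 102 113 124
0.094 [312.0738 291.3474] [203.9701 186.9685]
0.099 [312.0054 289.6967] [203.4216 186.6451]
0.171 [310.9638 264.534 ] [194.8794 181.6086]
```

```bash
python3 -c "
from workcell import ticket
print(ticket.hand_in())"
```

```text
the job is handed in; nothing more can be done
None
```

The job is handed in: the cover is flat on the block over both pins, the slim logger is fully home in the probe well with its collar on the cover, and the stout logger is still in the rack, after about 31 s of robot time.

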